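# Offer up the front cover leaf to its hinge

### The job

The sample chamber on the lab bench needs its two-part folding cover put back together. First fold the fitted rear cover panel down flat on the chamber; then lift the loose cover leaf out of its stand and bring it down upright so that its single knuckle sits centred between the panel's two knuckles with all the holes in line, ready for a colleague to push the hinge pin through. Finish holding it there, still and aligned, carried by your grip alone and not leaning on the chamber or the panel; leave the beaker, the jar and the hinge pin where they are.

Things in the scene. Friction and masses are not known exactly. Their poses are not given: they have to be found in the camera images.
- chamber: White open-topped box, 200 x 200 x 85 mm high, walls 8 mm, fixed to the bench at either side. Origin: centre of its underside. x runs from its control strip (-x side, three black buttons, roughly towards the robot) to its hinged side (+x); y along the hinge; z up. Turned up to 0.35 rad.
- panel (a joint): Angle of the rear cover panel (rad): 0 = flat on the chamber rim (stop), grows as it opens upward; starts 0.5 to 1.0. Stiff hinge: it stays where left and takes 0.2 to 0.5 N m to move; pressing down on its upper face shuts it. Aluminium plate 8 mm thick, 200 mm wide (y), reaching 77 mm from the hinge line, its mid-plane through that line.
- panel_hinge (a point): Fixed point at the middle of the panel's hinge line, at chamber x = +95 mm, y = 0, z = 89 mm; axes as the chamber's, hinge line along y. When shut, the panel's plate covers chamber x = +18 to +95 mm, its top face 93 mm above the bench.
- panel_bore (a point): Midway between the panel's two knuckles, on their axis, 95 mm from the hinge line; turns with the panel. Shut: at chamber x = 0, y = 0, z = 89 mm, axes as the chamber's, y along the holes. Knuckles: tubes 20 mm outside, 11 mm inside diameter, 30 mm long, 48 mm gap between them. In the gap the plate's edge is 18 mm from the axis; below, the box is open.
- leaf: Loose aluminium cover leaf, 0.17 to 0.33 kg, 120 mm tall, 200 mm wide (y), standing upright. Origin: underside of its knuckle at mid length; x its normal, y along the knuckle, z up; same either way round. Plate 8 mm thick, z = 26 to 104 mm, joined to the knuckle at its lower edge by a neck 36 mm wide; grip rail along the top edge.
- leaf_bore (a point): Centre of the leaf's knuckle hole (leaf z = 10 mm, mid length); axes as the leaf's, y along the hole. The knuckle is a tube 40 mm long, 20 mm outside and 11 mm inside diameter. To be brought onto panel_bore.
- leaf_rail (a point): Centre of the leaf's grip rail (leaf z = 110 mm, mid length), axes as the leaf's. The rail is 14 mm thick (x), 20 mm high, 200 mm long (y); pinch it here across its thickness, from above.
- stand: Grey slotted stand fixed at the other side of the bench from the chamber, base 90 x 210 x 12 mm. Origin: centre of its underside. The leaf stands along its y, knuckle on the base (leaf origin at z = 12 mm), plate in 11 mm wide slots between cheeks at y = +-75 mm (30 mm long, tops 67 mm above the bench). Lift it straight up.
- beaker: Bystander: glass beaker, 64 mm wide, 85 mm high, in the middle of the bench, between the tray and the jar. Origin: centre of its underside. Leave alone.
- jar: Bystander: white jar with red cap, 60 mm wide, 80 mm high, in the middle of the bench, beyond the beaker. Origin: centre of its underside. Leave alone.
- pin: Bystander: steel hinge pin, 8 mm thick, 118 mm long with an L-bent end, lying in a shallow steel tray (150 x 60 x 18 mm) in the middle of the bench, nearest the robot. Origin: beneath the middle of its length, level with its underside. Leave alone.
Not all that is in view belongs to the job. There is more than one size of the stand; the job needs the larger.

How it is judged:
By the outcome, as a careful person would: the job done as asked, in the order asked, and still so for the second after the job is handed in, while the arm keeps its last pose, push and grip.
It also fails if it takes over 64 s, if anything falls off the work surface, if the arm or the gripper's body presses on something with over 40 N, if the wrist force passes 120 N, or if a joint passes its speed limit or range.

### The arm

A 6-joint arm with a two-finger parallel gripper is mounted at the origin on the work surface. World frame = base frame: x ahead of the robot, y to its left, z up, the work surface at z = 0. Lengths are in mm, angles in rad, forces in N, time in s.
With the tool pointing down it reaches from about 400 to 925 mm from the base axis. Payload 12.5 kg.
Tool frame: the origin (TCP) lies between the finger pads; the fingertips stand 11 mm ahead of it and the grasp point (between the pads) lies 8 mm behind it (env.tip_extent is the distance from the TCP to the fingertips, in mm); x points along the fingers, z is the direction in which the jaws open and shut, and the axes are right-handed (so a half turn about x gives the same grasp; the last joint's range is limited). The gripper opens to 95 mm and grips with 3 to 60 N. Pads are 20 mm wide; open, the fingers measure 119 mm over their backs; the gripper's body (75 mm by 180 mm) begins 59 mm behind the grasp point.
Start: joints at [-1.338, 0.491, 1.559, -0, 1.092, -0.106], TCP at [207.745, -589.481, 225.661] pointing down, gripper open.
Joint ranges: [-3.1, 3.1], [-0.84, 2.19], [0.05, 2.79], [-1.13, 4.28], [0.06, 2.93], [-2.69, 2.69]. Speed limits (rad/s): [2.22, 2.22, 2.79, 3.14, 3.14, 3.14].

### API

Orientations are given as [roll, pitch, yaw] about the fixed x, y, z axes, in that order (R = Rz(yaw) Ry(pitch) Rx(roll)).
In Python, from cell import status, imaging, env gives the robot as it stands. The module is installed in compiled form; this text tells all that it offers.
- The arm moves only by the tool apply_moves, never from a script. Its argument "increments" is a list of rows, each a list of 5 numbers: the closure, from 0 (fully open) to 1 (shut), then the shift along the tool's x, y, z in mm, then the turn about the tool's x in degrees. A call has 1 to 10 rows; each row shifts and turns the commanded pose from where the row before left it, along the tool's axes as they then stand; what a row does not reach is not made up. A row lasts 1/10 s, in which the tool goes at most 50 mm and 8.59 degrees, less where a joint would pass 70% of its speed; a pose out of reach is approached as far as the arm can. A call with a gripper value outside its range is refused whole. The fingers move at their own pace and stop on an object; the grip force is fixed at half the most. Time passes only in rows, so rows that do not move let the fingers close. It gives the time, the measured TCP pose, the force and the opening at its end, in the units of the state.
- status.state(): the state, without advancing time (a new reading comes with each control period).
- imaging.read_camera(name): name is "side" or "top" or "wrist"; returns a dict with "pixels" (384x512x3 uint8, red, green, blue), "fovy" (degrees; the focal length in pixels is half the picture's height over the tangent of half this angle, whatever the lens; pixels are square), "cx", "cy" (the principal point, pixels), "R" (3x3) and "t" (3): a world point X has camera coordinates R X + t. Camera axes: x right, y down, z forward; pixel columns grow to the right and rows downward; lengths in mm; the calibration is good to about 2 mm. The wrist camera is an equidistant fisheye: a pixel r from the principal point sees the ray r / f radians off the axis. A picture is of the moment at which its call begins. There is no depth.
- env.job_done(): hands the job in, once; it reports no verdict.
The state is a dict: "t": time; "joints": joint angles; "qvel": joint speeds; "tau": joint torques, N m; "eef_pos": TCP position; "tcp_rot": TCP orientation; "ft_force": force on the tool from outside, world axes, zero at the start; "moment": the same for the moment, N m; "opening": opening from 0.0 (shut) to 1.0 (fully open).
Only numpy, scipy, OpenCV 4.12 (cv2) and the standard library are available. Lean on these libraries where they do the work, as an engineer would, in place of code of your own. Each camera call takes 0.05 s, during which the arm holds its last target. There are 200 camera calls.

## Working session

There is one attempt and no reset: what is moved stays moved. The work goes in short steps, Python scripts to look and compute and a tool call to move; the robot and the scene stay as the last step left them, time stands still between calls to the robot, and variables do not carry over. Pictures are saved under pics/ and viewed, about 8 in all and at most 12, crops included, and the job is handed in when it is done.

Besides the shell and the picture viewer there is one more tool, called after "Request:" by a JSON object that holds its "name" and its "arguments", one argument or row to a line. apply_moves: Moves the arm, as the interface text tells. Its arguments: {"type":"object","properties":{"increments":{"type":"array"}},"required":["increments"]}

```bash
mkdir -p pics
cat > h.py <<'E'
import numpy as np, cv2
from cell import status, imaging, env
def cam(n):
    c=imaging.read_camera(n); c['R']=np.array(c['R']);c['t']=np.array(c['t']); c['f']=192/np.tan(np.radians(c['fovy'])/2); c['n']=n; return c
def ray(c,u,v):
    x,y=(u-c['cx'])/c['f'],(v-c['cy'])/c['f']
    if c['n']=='wrist':
        r=np.hypot(x,y); d=np.array([x/r*np.sin(r),y/r*np.sin(r),np.cos(r)]) if r>1e-9 else np.array([0,0,1.])
    else: d=np.array([x,y,1.]); d/=np.linalg.norm(d)
    return -c['R'].T@c['t'], c['R'].T@d
def onz(c,u,v,z):
    o,d=ray(c,u,v); return o+d*(z-o[2])/d[2]
def proj(c,X):
    p=c['R']@np.array(X,float)+c['t']
    if c['n']=='wrist':
        r=np.hypot(p[0],p[1]); k=np.arctan2(r,p[2])/max(r,1e-9); return c['cx']+c['f']*k*p[0],c['cy']+c['f']*k*p[1]
    return c['cx']+c['f']*p[0]/p[2],c['cy']+c['f']*p[1]/p[2]
def tri(c1,p1,c2,p2):
    o1,d1=ray(c1,*p1);o2,d2=ray(c2,*p2)
    s=np.linalg.lstsq(np.c_[d1,-d2],o2-o1,rcond=None)[0]
    a,b=o1+d1*s[0],o2+d2*s[1]; return (a+b)/2,np.linalg.norm(a-b)
def save(c,name,box=None,k=1):
    im=c['pixels'][:,:,::-1]
    if box: im=im[box[1]:box[3],box[0]:box[2]]
    cv2.imwrite('pics/'+name,cv2.resize(im,None,fx=k,fy=k,interpolation=cv2.INTER_CUBIC))
E
python3 - <<'E'
from h import *
t=cam('top');s=cam('side')
np.savez('c0.npz',t=t['pixels'],s=s['pixels'])
import numpy as np
im=np.vstack([t['pixels'],s['pixels']])
save(t,'t0.png',k=1.5);save(s,'s0.png',k=1.5)
for c in(t,s): print(c['n'],c['f'],c['cx'],c['cy'],-c['R'].T@c['t'],c['R'].round(3).tolist())
print(status.state())
E
```

```text
top 484.6146122246957 257.8101148799023 193.23981064927762 [ 356.06020778    5.72294307 1498.23200847] [[-0.028, -1.0, -0.006], [-0.992, 0.028, -0.119], [0.12, 0.002, -0.993]]
side 448.6996170538622 256.2492208923377 192.80777211306045 [217.90458359 530.95750513 849.77406045] [[-0.877, -0.48, -0.0], [-0.372, 0.68, -0.632], [0.303, -0.554, -0.775]]
{'t': 0.1, 'joints': array([-1.33760283e+00,  4.91493537e-01,  1.55939275e+00,  7.85816464e-07,
        1.09172594e+00, -1.05597586e-01]), 'qvel': array([ 0.00070336, -0.00268206, -0.00090801,  0.0016349 ,  0.00011417,
        0.00246102]), 'tau': array([ 3.38317732e-03, -6.13628411e+01, -2.58608168e+01,  6.93913526e-02,
        4.70608834e-02, -5.88227545e-05]), 'eef_pos': array([ 207.69052585, -589.25685871,  225.12229389]), 'tcp_rot': array([3.03531146, 1.56977676, 1.80330585]), 'ft_force': array([-0.07693035,  0.38297474, -0.67863698]), 'moment': array([ 0.01210065, -0.03389397, -0.01228809]), 'opening': 1.0005500537294776}
```

View pics/t0.png

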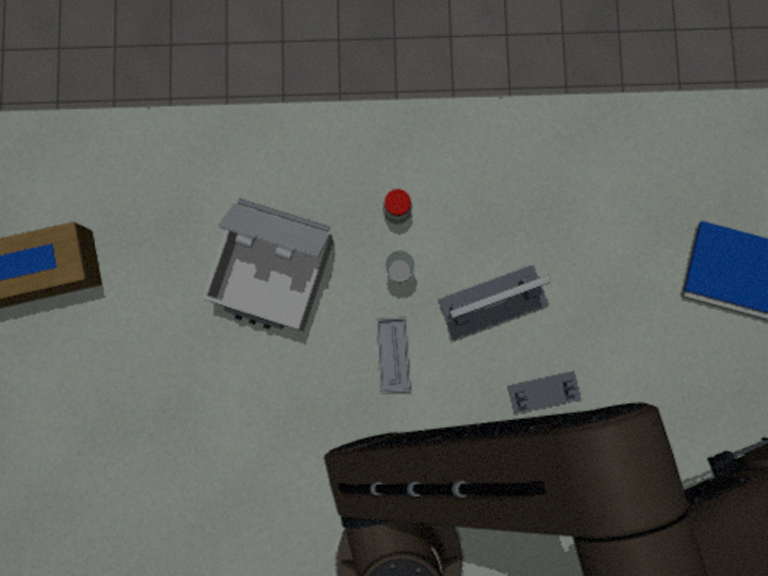

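View pics/s0.png

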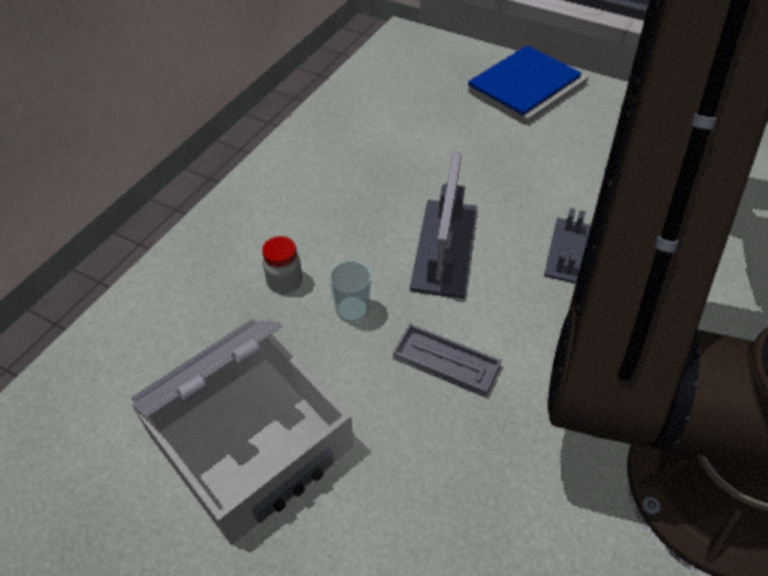

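The top view shows the chamber at about (270,265), with its panel open away from the robot. The leaf is in the larger stand at (495,300), and the smaller stand at (545,392) is empty. In the side view the chamber is at (240,420), the leaf at (450,220) and the small stand at (570,245).

Things that could be mistaken for the target (1.5x top-view pixels): the small stand (545,392) is an empty decoy and the large stand (495,300) holds the leaf. The wooden block (50,265) and the blue book (735,270) aren't part of the job. I choose the leaf at (500,297) and will check it in one close crop.

Run:
```python
from h import *
d=np.load('c0.npz')
def crop(im,b,k):
    im=im[b[1]:b[3],b[0]:b[2],::-1]; im=np.clip(im.astype(float)*1.5,0,255).astype(np.uint8)
    im=cv2.resize(im,None,fx=k,fy=k,interpolation=cv2.INTER_CUBIC)
    for u in range(b[0]//10*10+10,b[2],20): cv2.line(im,(int((u-b[0])*k),0),(int((u-b[0])*k),6),(0,255,255),1);cv2.putText(im,str(u),(int((u-b[0])*k)+2,12),0,.35,(0,255,255))
    for v in range(b[1]//10*10+10,b[3],20): cv2.line(im,(0,int((v-b[1])*k)),(6,int((v-b[1])*k)),(0,255,255),1);cv2.putText(im,str(v),(2,int((v-b[1])*k)-2),0,.35,(0,255,255))
    return im
a=crop(d['t'],(132,126,232,226),4); b=crop(d['s'],(80,210,240,370),2.5)
e=crop(d['t'],(284,170,384,220),4); f=crop(d['s'],(260,95,390,160),400/130)
cv2.imwrite('pics/m1.png',np.vstack([np.hstack([a,b]),np.hstack([e,f])])[:600])
```

```text
(no output)
```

View pics/m1.png

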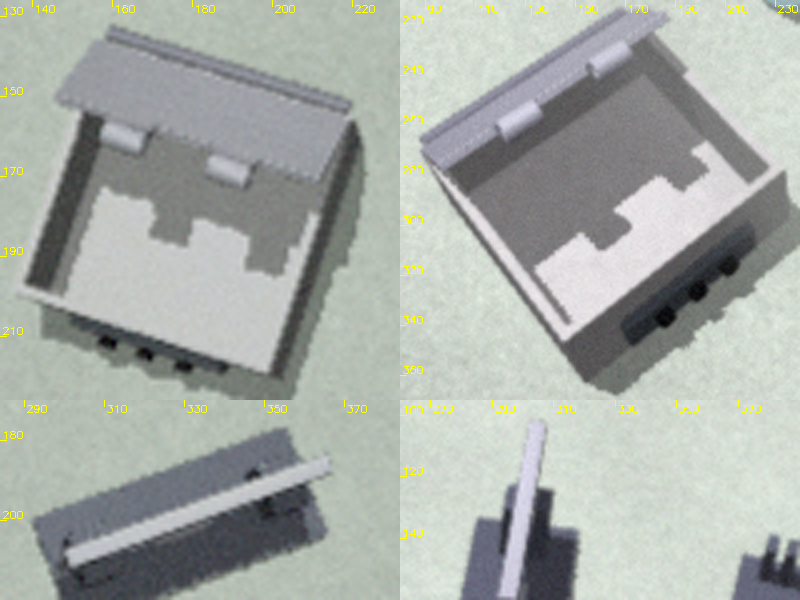

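The crops show chamber rim corners at top (137,199.8) and (200.7,219), and at side (148,346) and (234,276). The panel's free-edge corners are at top (146.3,151.5) and (212,171), and the hinge edge runs from (159.5,133.5) to (219.5,152). The leaf rail is clear in the larger stand, with ends at top (301.1,209.5) and (366.4,186.5).

Run:
```python
from h import *
t=cam('top');s=cam('side')
A,e1=tri(t,(137,199.75),s,(148,346)); B,e2=tri(t,(200.7,219),s,(234,276))
print('tri',A,e1,B,e2)
A=onz(t,137,199.75,85);B=onz(t,200.7,219,85);print('top',A,B,np.linalg.norm(A-B)); 
A2=onz(s,148,346,85);B2=onz(s,234,276,85);print('side',A2,B2,np.linalg.norm(A2-B2))
for a,b in((A,B),(A2,B2)):
    y=(a-b)[:2];y/=np.linalg.norm(y);x=np.array([y[1],-y[0]]);print('yaw',np.arctan2(x[1],x[0]),'c',(a+b)[:2]/2+100*x)
h1=onz(t,159.5,133.5,89);h2=onz(t,219.5,152,89);print('hinge',h1,h2,np.linalg.norm(h1-h2))
print('edge',tri(t,(146.25,151.5),s,(96.8,277.2)),tri(t,(212,171),s,(186.8,216.8)))
r1=onz(t,301.1,209.5,132);r2=onz(t,366.4,186.5,132);d=r1-r2;print('rail',r1,r2,np.linalg.norm(d),(r1+r2)/2,np.arctan2(-d[0],d[1]))
from scipy.spatial.transform import Rotation as R
print(R.from_euler('xyz',status.state()['tcp_rot']).as_matrix().round(3).tolist())
w=cam('wrist'); o,dd=-w['R'].T@w['t'],w['R'][2]; st=status.state(); M=R.from_euler('xyz',st['tcp_rot']).as_matrix()
print('wristcam in tool',M.T@(o-st['eef_pos']),M.T@dd,w['f'],w['fovy'])
```

```text
tri [520.03660541 368.33064289  73.66656525] 3.782314584868104 [457.26567429 179.71959903  76.29023607] 3.0615127671577547
top [517.11643715 364.39820967  85.        ] [455.23947547 178.04874689  85.        ] 196.3539677846964
side [517.34455079 371.55431056  85.        ] [456.00996329 184.1798333   85.        ] 197.1576180425303
yaw -0.32059328582259566 c [581.08281863 239.71051096]
yaw -0.31634412470716433 c [581.71516586 246.75765394]
hinge [713.14147757 296.71310796  89.        ] [651.90737453 119.13887836  89.        ] 187.8356259918609
edge (array([650.7726598 , 326.01972775, 137.2171138 ]), np.float64(3.4519379606955005)) (array([588.30735789, 138.13473623, 134.15617094]), np.float64(0.8962589312305256))
rail [ 470.78085678 -111.94017779  132.        ] [ 531.00870725 -299.7907193   132.        ] 197.26940948745263 [ 500.89478201 -205.86544854  132.        ] 0.3102614383873583
[[-0.0, 0.943, 0.332], [0.001, 0.332, -0.943], [-1.0, 0.0, -0.001]]
wristcam in tool [-158.73145935   66.08619054    0.91091048] [ 9.71501020e-01 -2.37035373e-01 -1.86435015e-05] 297.3186396354542 65.70646984690485
```

Request:
{"name": "apply_moves", "arguments": {
  "increments": [
    [1, 0, 0, 0, -7.5],
    [1, 0, 0, 0, -7.5],
    [1, 0, 0, 0, -7.5],
    [1, 0, 0, 0, -7.5],
    [1, 0, 0, 0, -7.5],
    [1, 0, 0, 0, -7.5],
    [1, 0, 0, 0, -7.5],
    [1, 0, 20, 2, 0],
    [1, 0, 40, 5, 0],
    [1, 0, 40, 5, 0]
  ]
}}

```text
t: 1.25
eef_pos: [250.2, -497.1, 225.2]
tcp_rot: [2.128, 1.57, 1.812]
ft_force: [0.8, -0.8, 0.6]
opening: 0.217
```

Request:
{"name": "apply_moves", "arguments": {
  "increments": [
    [1, 0, 40, 7, 0],
    [1, 0, 40, 7, 0],
    [1, 0, 40, 7, 0],
    [1, 0, 40, 7, 0],
    [1, 0, 40, 7, 0],
    [1, 0, 40, 7, 0],
    [1, 0, 40, 7, 0],
    [1, 0, 40, 7, 0],
    [1, 0, 40, 7, 0],
    [1, 0, 40, 7, 0]
  ]
}}

```text
t: 2.25
eef_pos: [441.5, -138.1, 225.8]
tcp_rot: [-0.334, 1.57, -0.649]
ft_force: [0.6, -0.8, 0.4]
opening: 0.001
```

Request:
{"name": "apply_moves", "arguments": {
  "increments": [
    [1, 0, 40, 5, 0],
    [1, 0, 40, 5, 0],
    [1, 0, 40, 5, 0],
    [1, 0, 40, 5, 0],
    [1, 0, 40, 5, 0],
    [1, 0, 40, 5, 0],
    [1, 0, 40, 5, 0],
    [1, 0, 20, 3, 0],
    [1, 0, 10, 0, 0],
    [1, 0, 0, 0, 0]
  ]
}}

```text
t: 3.25
eef_pos: [573.2, 143.8, 225.3]
tcp_rot: [-2.495, 1.57, -2.81]
ft_force: [-0.6, -0.3, 0.5]
opening: 0.003
```

Run:
```python
from h import *
w=cam('wrist'); save(w,'w1.png',k=1.5); st=status.state(); print(st['t'],st['eef_pos'],st['tcp_rot'],st['ft_force'],st['opening'])
np.savez('w1.npz',p=w['pixels'],R=w['R'],tt=w['t'])
```

```text
3.3 [572.92386485 142.99416505 225.38728036] [-2.29959181  1.57014626 -2.61481593] [0.36068585 0.52176977 0.10830256] 0.0030758982799096923
```

View pics/w1.png

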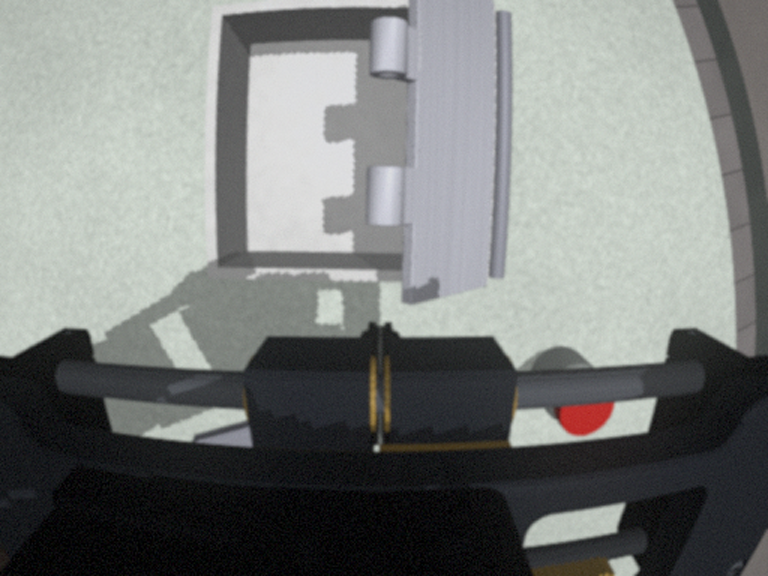

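The wrist view shows the chamber square to the tool. The hinge barrel runs from (505,12) to (497,278), the knuckles are at (389,45) and (386,195), and the panel's free edge is at x≈410. The jar is lower right at (583,415) (all 1.5x pixels).

Run:
```python
from h import *
w=cam('wrist')
P=lambda u,v,z: onz(w,u/1.5,v/1.5,z)
h1,h2=P(505,12,89),P(497,278,89);print('hinge',h1,h2,np.linalg.norm(h1-h2))
r1,r2=P(222,8,85),P(207,270,85);print('rim -x',r1,r2,np.linalg.norm(r1-r2))
for a,b in((h1,h2),(r1,r2)):
    y=(a-b)[:2]; print('yaw',np.arctan2(-y[0],y[1]))
y=-.318; ex=np.array([np.cos(y),np.sin(y)]); print('c from hinge',(h1+h2)[:2]/2-95*ex,'from rim',(r1+r2)[:2]/2+100*ex)
```

```text
hinge [714.09070366 296.42790584  89.        ] [651.29830477 119.06581551  89.        ] 188.1493992689202
rim -x [528.45437773 365.62698719  85.        ] [457.43553161 187.76414582  85.        ] 191.51727557730942
yaw -0.34026499821223105
yaw -0.3798941204680525
c from hinge [592.45755224 237.45026956] from rim [587.9312199  245.42882031]
```

Request:
{"name": "apply_moves", "arguments": {
  "increments": [
    [1, 0, 30, 5, 0],
    [1, 0, 35, 5, 0],
    [1, 0, 32, 5, 0],
    [1, 15, 0, 0, 0],
    [1, 25, 0, 0, 0],
    [1, 15, 0, 0, 0],
    [1, 6, 0, 0, 0],
    [1, 6, 0, 0, 0],
    [1, 6, 0, 0, 0],
    [1, 6, 0, 0, 0]
  ]
}}

```text
t: 4.35
eef_pos: [616.4, 231.1, 148.3]
tcp_rot: [2.961, 1.568, 2.645]
ft_force: [-29.3, 7.9, 30.4]
opening: 0.006
```

The force has a large component along chamber -x, so the finger has caught the panel's end face instead of its upper face. I'll back up and press nearer the hinge.

Request:
{"name": "apply_moves", "arguments": {
  "increments": [
    [1, -10, 0, 0, 0],
    [1, -15, 0, 0, 0],
    [1, 0, 0, 12, 0],
    [1, 0, 0, 12, 0],
    [1, 0, 0, 0, 0]
  ]
}}

```text
t: 4.85
eef_pos: [642.1, 222.3, 170.9]
tcp_rot: [-0.308, 1.57, -0.625]
ft_force: [-0.8, 0.0, -0.3]
opening: 0.001
```

Run:
```python
from h import *
s=cam('side');t=cam('top'); im=np.hstack([cv2.resize(c['pixels'][b[1]:b[3],b[0]:b[2],::-1],(400,400),interpolation=cv2.INTER_CUBIC) for c,b in((t,(132,116,232,216)),(s,(80,190,240,350)))]); cv2.imwrite('pics/m2.png',np.clip(im*1.4,0,255).astype(np.uint8))
st=status.state(); print(st['t'],st['eef_pos'],st['ft_force'])
```

```text
4.95 [640.6654491  222.83937179 170.59245941] [-1.14714425 -0.8208125  -0.42344148]
```

View pics/m2.png

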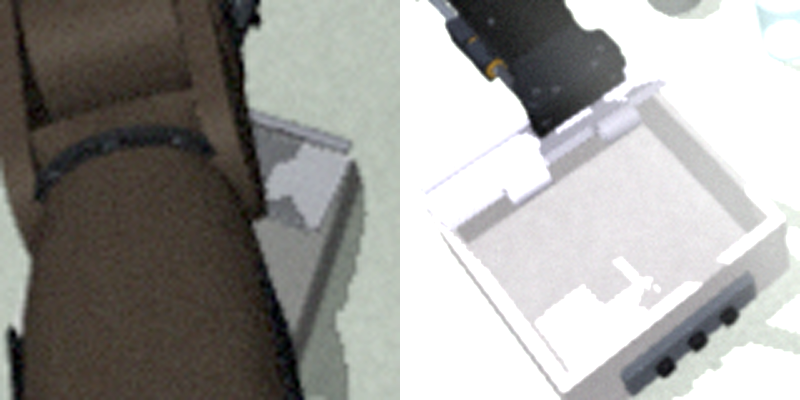

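The side view shows the fingertip over the panel's upper face, clear of the free edge. I'll press down here.

Request:
{"name": "apply_moves", "arguments": {
  "increments": [
    [1, 12, 0, 0, 0],
    [1, 6, 0, 0, 0],
    [1, 5, 0, 0, 0],
    [1, 5, 0, 0, 0],
    [1, 5, 0, 0, 0]
  ]
}}

```text
t: 5.45
eef_pos: [640.4, 223.4, 138.1]
tcp_rot: [-1.516, 1.571, -1.831]
ft_force: [-0.0, -0.4, -0.0]
opening: 0.003
```

Request:
{"name": "apply_moves", "arguments": {
  "increments": [
    [1, 5, 0, 0, 0],
    [1, 5, 0, 0, 0],
    [1, 5, 0, 0, 0]
  ]
}}

```text
t: 5.75
eef_pos: [641.1, 223.5, 124.4]
tcp_rot: [0.545, 1.569, 0.23]
ft_force: [-0.3, 0.8, 8.4]
opening: 0.005
```

Request:
{"name": "apply_moves", "arguments": {
  "increments": [
    [1, 4, 0, 0, 0],
    [1, 4, 0, 0, 0],
    [1, 4, 0, 0, 0],
    [1, 4, 0, 0, 0]
  ]
}}

```text
t: 6.15
eef_pos: [640.4, 223.8, 108.3]
tcp_rot: [1.2, 1.57, 0.884]
ft_force: [-4.9, 2.0, 8.5]
opening: 0.004
```

Request:
{"name": "apply_moves", "arguments": {
  "increments": [
    [1, 2, 0, 0, 0],
    [1, 2, 0, 0, 0],
    [1, 0, 0, 0, 0]
  ]
}}

```text
t: 6.45
eef_pos: [640.1, 223.9, 104.3]
tcp_rot: [2.035, 1.57, 1.719]
ft_force: [-3.8, 2.1, 7.5]
opening: 0.004
```

Request:
{"name": "apply_moves", "arguments": {
  "increments": [
    [1, 1, 0, 0, 0],
    [1, 1, 0, 0, 0]
  ]
}}

```text
t: 6.65
eef_pos: [640.2, 223.9, 104.1]
tcp_rot: [1.123, 1.57, 0.807]
ft_force: [-12.4, -0.6, 30.5]
opening: 0.006
```

The stop was reached: 30 N with the fingertip at z=93. Next I'll retreat and look at the knuckles from above.

Request:
{"name": "apply_moves", "arguments": {
  "increments": [
    [1, -10, 0, 0, 0],
    [1, -20, 0, 0, 0],
    [1, -35, -20, -15, 0],
    [1, -35, -30, -20, 0],
    [1, -20, -30, -20, 0],
    [1, 0, -10, -5, 0],
    [1, 0, 0, 0, 0],
    [1, 0, 0, 0, 0]
  ]
}}

```text
t: 7.45
eef_pos: [556.2, 156.8, 220.7]
tcp_rot: [-2.728, 1.57, -3.044]
ft_force: [-0.4, 1.1, -0.0]
opening: 0.006
```

Run:
```python
from h import *
w=cam('wrist'); st=status.state(); print(st['t'],st['eef_pos'],st['tcp_rot'],st['ft_force'])
np.savez('w2.npz',p=w['pixels'],R=w['R'],tt=w['t'])
c=w['pixels'][0:220,100:390,::-1]; im=cv2.resize(c,None,fx=2.6,fy=2.6,interpolation=cv2.INTER_CUBIC)
for k in range(0,290,20): cv2.putText(im,str(100+k),(int(k*2.6),10),0,.35,(0,0,255));cv2.line(im,(int(k*2.6),0),(int(k*2.6),5),(0,0,255))
for k in range(20,220,20): cv2.putText(im,str(k),(2,int(k*2.6)-2),0,.35,(0,0,255));cv2.line(im,(0,int(k*2.6)),(6,int(k*2.6)),(0,0,255))
cv2.imwrite('pics/w2.png',im)
```

```text
7.5 [556.31558449 156.96234428 220.37928415] [-2.68883777  1.56982401 -3.00453591] [0.07279331 0.79037822 0.48869256]
```

View pics/w2.png

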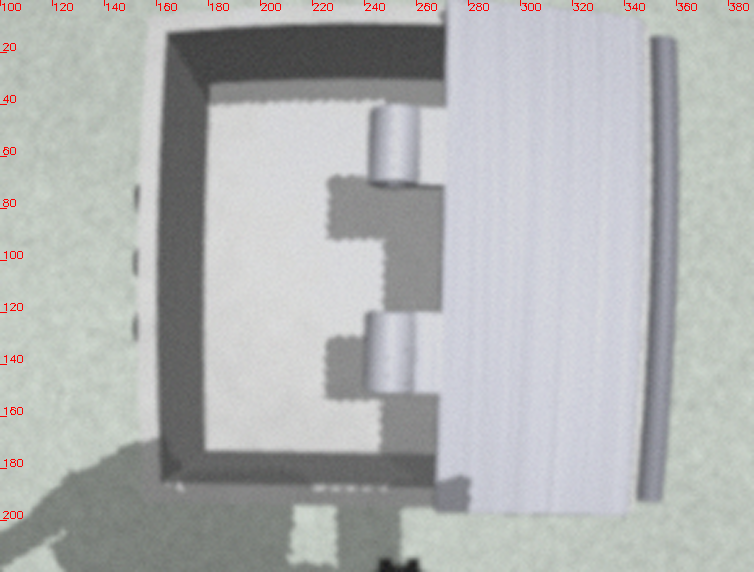

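The panel lies flat. The knuckles are at (242–261.5, 40.4–71.9) and (240–259.6, 120–151.2) in full-resolution pixels. Next I'll measure the bore.

```bash
cat > geo.py <<'E'
import numpy as np
E
python3 - <<'E'
from h import *
w=cam('wrist'); K=lambda X,Y,z: onz(w,100+X/2.6,Y/2.6,z)
cam0=-w['R'].T@w['t'];print('cam',cam0)
# axis pts per knuckle: mid of tangents, z=89
def mid(x1,x2,y): 
    a,b=K(x1,y,89),K(x2,y,89); return (a+b)/2, np.linalg.norm(a-b)
U=mid(369.5,420,145);L=mid(364.5,415,352);print('U',U,'L',L)
d=(U[0]-L[0])[:2];print('sep',np.linalg.norm(d),'yaw knuckles',np.arctan2(-d[0],d[1]))
# panel free edge (top face z=93): points
e1,e2=K(446,20,93),K(436,480,93);d=(e1-e2)[:2];print('yaw edge',np.arctan2(-d[0],d[1]))
f1,f2=K(448,90,93),K(441,420,93);d=(f1-f2)[:2];print('yaw edge2',np.arctan2(-d[0],d[1]))
y=-.325; ex=np.array([np.cos(y),np.sin(y)]);ey=np.array([-ex[1],ex[0]])
for n,(X,Y,z) in dict(Uout=(395,105,99),Uin=(395,183,99),Lin=(390,312,99),Lout=(390,391,99),pt=(546,0,93),pb=(540,514,93),edge=(441,250,93),inr=(163,110,85)).items():
    p=K(X,Y,z); print(n,p.round(1),'along y',p[:2]@ey,'x',p[:2]@ex)
print('U,L x',U[0][:2]@ex,L[0][:2]@ex,'cam y',cam0[:2]@ey)
# edge pixels automatically: free edge of panel & barrel, undistorted
E
```

```text
cam [577.13104616 219.10988456 379.19268593]
U (array([596.25058991, 281.70165351,  89.        ]), np.float64(18.75665723864004)) L (array([570.01618751, 207.35453281,  89.        ]), np.float64(18.867698474519948))
sep 78.83995322960932 yaw knuckles -0.3392237459069332
yaw edge -0.33556102901315193
yaw edge2 -0.33466904249684093
Uout [600.4 294.1  99. ] along y 470.4703795409938 x 475.0908940222283
Uin [591.2 265.9  99. ] along y 440.7178082756776 x 475.38288572628437
Lin [574.9 221.5  99. ] along y 393.46220404327823 x 474.0373581486762
Lout [565.9 194.2  99. ] along y 364.7432018251436 x 474.2803664117152
pt [669.9 322.   93. ] along y 519.0848726983592 x 532.0439898503625
pb [606.1 130.9  93. ] along y 317.5775674568345 x 532.5966238405571
edge [599.7 237.7  93. ] along y 416.7797209448535 x 492.3974681783363
inr [516.4 328.6  85. ] along y 476.3521147846111 x 384.4729408903953
U,L x 475.0874917011636 473.96613005137414 cam y 391.92265490118336
```

Bore estimate: (582.9, 244.0), yaw -0.336. The checks agree: free edge to axis 18 mm, knuckle separation 78.8 mm (78 expected), and the three centre estimates are within 1.2 mm of each other. Next I'll go over the leaf.

Request:
{"name": "apply_moves", "arguments": {
  "increments": [
    [1, -5, -20, 5, 0],
    [0, -5, -40, 10, 0],
    [0, -5, -40, 10, 0],
    [0, -5, -40, 10, 0],
    [0, 0, -40, 10, 0],
    [0, 0, -40, 10, 0],
    [0, 0, -40, 10, 0],
    [0, 0, -40, 10, 0],
    [0, 0, -40, 10, 0],
    [0, 0, -40, 8, 0]
  ]
}}

```text
t: 8.55
eef_pos: [526.6, -235.2, 240.4]
tcp_rot: [2.912, 1.57, 2.597]
ft_force: [0.4, -0.1, -0.2]
opening: 0.701
```

Request:
{"name": "apply_moves", "arguments": {
  "increments": [
    [0, 0, -30, 3, 0],
    [0, 0, 0, 0, -7.2],
    [0, 0, 0, 0, -7.2],
    [0, 0, 0, 0, -7.2],
    [0, 0, 0, 0, -7.2],
    [0, 0, 0, 0, -7.2],
    [0, 0, 0, 0, 0],
    [0, 0, 0, 0, 0]
  ]
}}

```text
t: 9.35
eef_pos: [520.1, -263.0, 240.7]
tcp_rot: [2.28, 1.57, 2.59]
ft_force: [0.2, 0.1, -0.3]
opening: 1.0
```

```bash
cat >> h.py <<'E'
from scipy.spatial.transform import Rotation as Ro
def tool():
    s=status.state(); M=Ro.from_euler('xyz',s['tcp_rot']).as_matrix(); return s,np.array(s['eef_pos']),M
def grid(c,b,k,name,gain=1.3):
    im=np.clip(c['pixels'][b[1]:b[3],b[0]:b[2],::-1].astype(float)*gain,0,255).astype(np.uint8)
    im=cv2.resize(im,None,fx=k,fy=k,interpolation=cv2.INTER_CUBIC)
    for u in range(b[0]//20*20+20,b[2],20): p=int((u-b[0])*k);cv2.putText(im,str(u),(p,10),0,.35,(0,0,255));cv2.line(im,(p,0),(p,5),(0,0,255))
    for v in range(b[1]//20*20+20,b[3],20): p=int((v-b[1])*k);cv2.putText(im,str(v),(2,p-2),0,.35,(0,0,255));cv2.line(im,(0,p),(6,p),(0,0,255))
    cv2.imwrite('pics/'+name,im)
E
python3 - <<'E'
from h import *
w=cam('wrist'); s,p,M=tool(); print(s['t'],p,M.round(3).tolist(),s['ft_force'],s['opening'])
grid(w,(100,0,400,240),2.5,'w3.png')
E
```

```text
9.4 [ 519.97211555 -262.94642209  240.84537304] [[-0.001, -0.305, 0.952], [0.0, 0.952, 0.305], [-1.0, 0.001, -0.001]] [-0.26048805  0.16832759 -0.12213412] 1.000672916469989
```

View pics/w3.png

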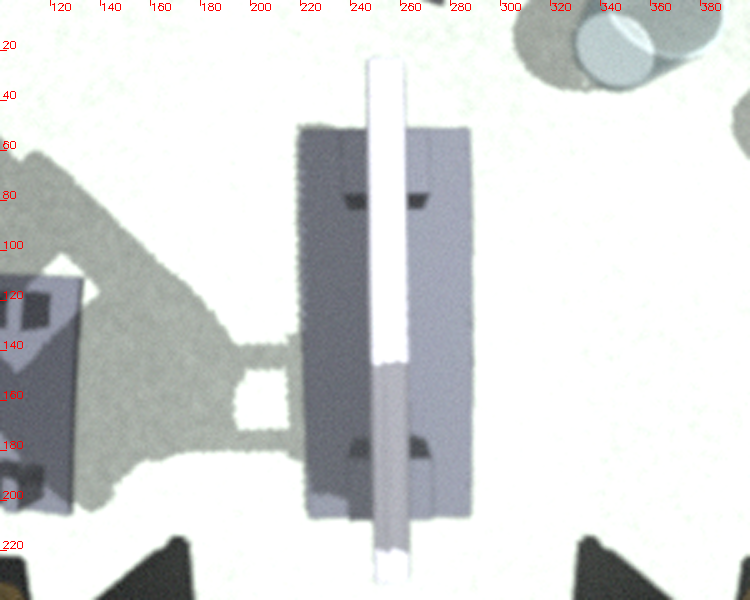

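The rail is clear in the picture, with ends at crop (385.5,57) and (392.5,583). It stands in the larger stand, and the smaller stand is at the left edge.

Run:
```python
from h import *
w=cam('wrist'); s,p,M=tool(); K=lambda X,Y,z: onz(w,100+X/2.5,Y/2.5,z)
a=K(385.5,57.5,132);b=K(392.5,583,132);print(a,b,np.linalg.norm(a-b))
m=(a+b)/2;d=a-b;yaw=np.arctan2(-d[0],d[1]);print('centre',m,'yaw',yaw,'tool yaw',np.arctan2(M[1,2],M[0,2]))
l=K(366,100,132);r=K(405.5,100,132);print('thick',np.linalg.norm(l-r))
for yy in (100,350,500):
    x1,x2={100:(366,405.5),350:(370,408),500:(373.5,410)}[yy]; q=(K(x1,yy,132)+K(x2,yy,132))/2; print(yy,M.T@(q-p))
print('tool disp',M.T@(m-p)); 
ss=K(298,325,12);se=K(473,325,12);print('stand mid',(ss+se)/2,np.linalg.norm(ss-se))
```

```text
[ 472.78363717 -112.37572608  132.        ] [ 535.68980824 -299.80100811  132.        ] 197.7003356182841
centre [ 504.23672271 -206.08836709  132.        ] yaw 0.3238191189309063 tool yaw 0.3100947366409155
thick 14.143564585631355
100 [109.08269024 140.95554242   1.2028064 ]
350 [109.04898797  48.94446719   2.34393709]
500 [109.02844438  -6.74359404   3.44338606]
tool disp [109.05254147  58.90108052   2.4823382 ]
stand mid [ 504.56267445 -210.03025417   12.        ] 91.04702082563021
```

Request:
{"name": "apply_moves", "arguments": {
  "increments": [
    [0, 0, 0, 0, -0.8],
    [0, 0, 30, 3.3, 0],
    [0, 20, 29, 0, 0],
    [0, 40, 0, 0, 0],
    [0, 40, 0, 0, 0],
    [0, 17, 0, 0, 0],
    [0, 10, 0, 0, 0],
    [0, 0, 0, 0, 0],
    [0.5, 0, 0, 0, 0],
    [0.7, 0, 0, 0, 0]
  ]
}}

```text
t: 10.45
eef_pos: [504.3, -206.4, 115.6]
tcp_rot: [-0.87, 1.569, -0.543]
ft_force: [-0.2, 0.4, 0.4]
opening: 0.882
```

Run:
```python
from h import *
w=cam('wrist'); s,p,M=tool(); print(s['t'],p,s['ft_force'],s['opening'],np.arctan2(M[1,2],M[0,2]))
grid(w,(100,0,400,240),2.5,'w4.png')
```

```text
10.5 [ 504.25623332 -206.36430571  115.55669862] [-0.69700469 -0.21324386 -0.48922386] 0.844572967891467 0.32647242927046777
```

View pics/w4.png

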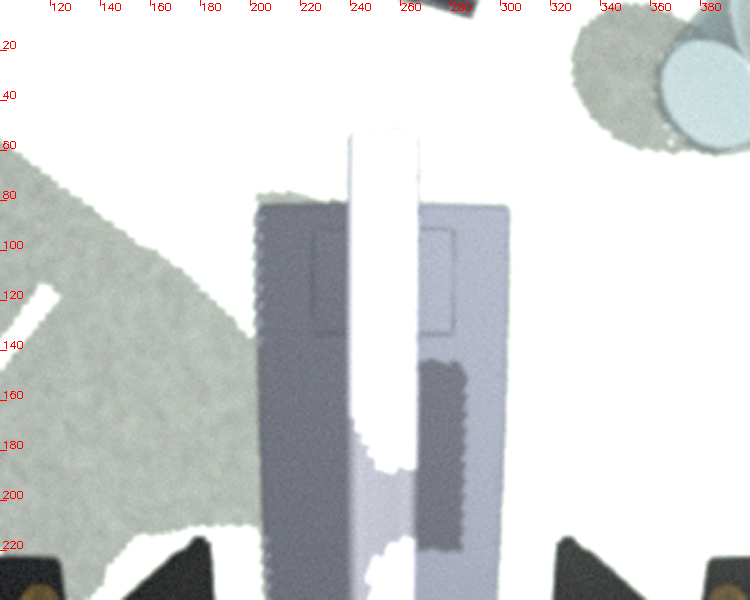

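The rail runs straight between the open fingers, with its end at crop (384,130). Now I'll close.

Request:
{"name": "apply_moves", "arguments": {
  "increments": [
    [1, 0, 0, 0, 0],
    [1, 0, 0, 0, 0],
    [1, 0, 0, 0, 0],
    [1, 0, 0, 0, 0],
    [1, 0, 0, 0, 0],
    [1, 0, 0, 0, 0],
    [1, 0, 0, 0, 0],
    [1, 0, 0, 0, 0],
    [1, 0, 0, 0, 0],
    [1, 0, 0, 0, 0]
  ]
}}

```text
t: 11.5
eef_pos: [503.8, -206.1, 114.4]
tcp_rot: [-2.116, 1.571, -1.79]
ft_force: [0.6, 0.4, 0.4]
opening: 0.146
```

Run:
```python
from h import *
w=cam('wrist'); s,p,M=tool(); print(s['t'],p,s['ft_force'],s['moment'],s['opening'],np.arctan2(M[1,2],M[0,2]))
np.save('g.npy',w['pixels'])
g=w['pixels'].astype(int).sum(2)
K=lambda u,v,z: M.T@(onz(w,u,v,z)-p)
for v in (70,90,110,130,150):
    d=np.abs(np.diff(cv2.GaussianBlur(g[v-3:v+4].mean(0)[None].astype(np.float32),(0,0),1)[0])); 
    l=220+np.argmax(d[220:250]); r=254+np.argmax(d[254:285]); a,b=K(l+.5,v,132),K(r+.5,v,132); print(v,l,r,a.round(1),b.round(1),((a+b)/2).round(2))
c=g[30:75,246:262].mean(1); d=np.abs(np.diff(c)); v=30+np.argmax(d); print('end',v,K(253,v+.5,132)); print(c.round().tolist())
```

```text
11.55 [ 503.82844397 -206.12196513  114.44737828] [0.00613813 0.36930025 0.95248448] [-0.03181506 -0.17338729 -0.06833327] 0.14608825684045676 0.32656843405093255
70 241 265 [-17.6  90.3  -5.6] [-17.6  90.3   5.7] [-1.756e+01  9.031e+01  5.000e-02]
90 239 266 [-17.6  80.6  -6.5] [-17.6  80.6   6.1] [-17.56  80.61  -0.18]
110 239 266 [-17.6  71.   -6.5] [-17.6  71.1   6.2] [-17.56  71.05  -0.18]
130 239 266 [-17.6  61.5  -6.5] [-17.6  61.5   6.2] [-17.56  61.54  -0.18]
150 239 267 [-17.6  52.   -6.6] [-17.6  52.    6.7] [-17.56  51.99   0.06]
end 52 [-17.56408696  98.94594841  -0.18611008]
[666.0, 665.0, 665.0, 660.0, 660.0, 663.0, 667.0, 668.0, 667.0, 664.0, 663.0, 660.0, 659.0, 658.0, 654.0, 658.0, 662.0, 665.0, 666.0, 662.0, 645.0, 609.0, 609.0, 654.0, 685.0, 697.0, 699.0, 700.0, 701.0, 700.0, 700.0, 700.0, 701.0, 700.0, 701.0, 701.0, 700.0, 700.0, 702.0, 701.0, 701.0, 700.0, 701.0, 700.0, 701.0]
```

The leaf is gripped: opening 13.9 mm, rail centred to 0.2 mm across and within 1 mm along. Now I'll lift straight up.

Request:
{"name": "apply_moves", "arguments": {
  "increments": [
    [1, -3, 0, 0, 0],
    [1, -8, 0, 0, 0],
    [1, -12, 0, 0, 0],
    [1, -15, 0, 0, 0],
    [1, -20, 0, 0, 0],
    [1, -20, 0, 0, 0],
    [1, -20, 0, 0, 0],
    [1, -15, 0, 0, 0],
    [1, -7, 0, 0, 0],
    [1, 0, 0, 0, 0]
  ]
}}

```text
t: 12.55
eef_pos: [504.0, -206.2, 235.7]
tcp_rot: [-0.878, 1.569, -0.552]
ft_force: [-0.9, 0.6, -2.9]
opening: 0.144
```

Request:
{"name": "apply_moves", "arguments": {
  "increments": [
    [1, 0, 0, 0, 3.96],
    [1, 0, 0, 0, 6.8],
    [1, 0, 0, 0, 6.8],
    [1, 0, 0, 0, 6.8],
    [1, 0, 0, 0, 6.8],
    [1, 0, 0, 0, 6.8],
    [1, 0, 8, -2, 0],
    [1, 0, 20, -3, 0],
    [1, 0, 28, -4, 0],
    [1, 0, 30, -5, 0]
  ]
}}

```text
t: 13.55
eef_pos: [518.8, -119.1, 233.9]
tcp_rot: [3.133, 1.57, 2.8]
ft_force: [0.1, -0.3, -2.3]
opening: 0.147
```

Request:
{"name": "apply_moves", "arguments": {
  "increments": [
    [1, 0, 30, -5, 0],
    [1, 0, 30, -5, 0],
    [1, 0, 30, -5, 0],
    [1, 0, 30, -5, 0],
    [1, 0, 30, -5, 0],
    [1, 0, 30, -5, 0],
    [1, 0, 30, -5, 0],
    [1, 0, 30, -5, 0],
    [1, 0, 30, -5, 0],
    [1, 0, 30, -5, 0]
  ]
}}

```text
t: 14.55
eef_pos: [570.2, 181.2, 233.9]
tcp_rot: [-2.582, 1.57, -2.914]
ft_force: [-0.8, 0.0, -2.0]
opening: 0.14
```

Request:
{"name": "apply_moves", "arguments": {
  "increments": [
    [1, 0, 30, -5, 0],
    [1, 0, 20, -3, 0],
    [1, 0, 10, -2, 0],
    [1, 0, 5, 0, 0],
    [1, 0, 0, 0, 0],
    [1, 0, 0, 0, 0]
  ]
}}

```text
t: 15.15
eef_pos: [582.6, 243.2, 234.4]
tcp_rot: [-1.81, 1.57, -2.147]
ft_force: [-1.0, -0.5, -1.6]
opening: 0.146
```

Run:
```python
from h import *
s,p,M=tool(); print(s['t'],p,s['ft_force'],s['moment'],s['opening'],np.arctan2(M[1,2],M[0,2]),M[:,0].round(4))
T=np.array([583.1,244.5,p[2]]);print('to go',(M.T@(T-p)).round(2))
t=cam('wrist');sd=cam('side'); grid(t,(100,0,400,240),2.5,'w5.png',1);
```

```text
15.15 [582.60671342 243.20752994 234.38324041] [-0.95107241 -0.4632273  -1.64696004] [-0.05417022 -0.09511722  0.06776613] 0.14558768688727028 -0.3363479959185566 [-2.e-04 -4.e-04 -1.e+00]
to go [-0.    1.38  0.04]
```

View pics/w5.png

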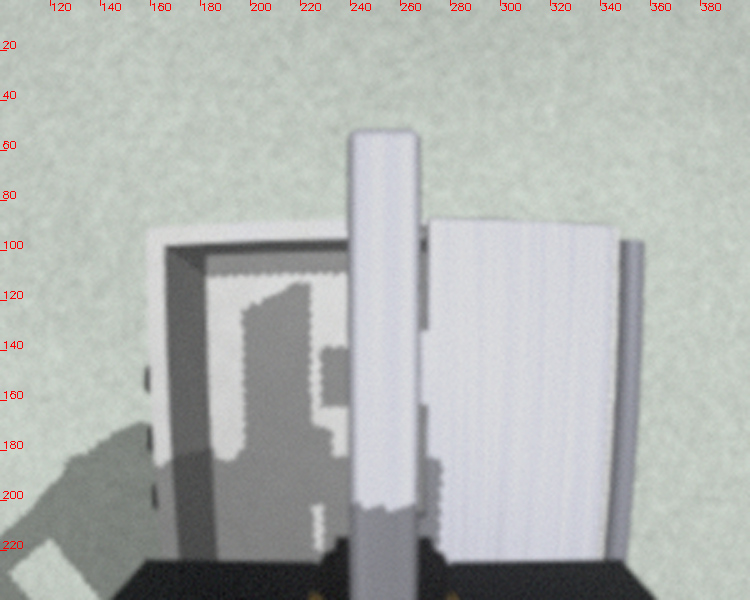

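The rail end is still at row 52, so nothing has slipped in the grip. Before lowering I'll cross-check the bore against the panel edges in this view.

Run:
```python
from h import *
w=cam('wrist'); s,p,M=tool(); g=w['pixels'].astype(float).sum(2)
K=lambda u,v,z: M.T@(onz(w,u,v,z)-p)
def sub(d,a,b):
    i=a+np.argmax(d[a:b]); q=d[i-1:i+2]; return i+.5+(.5*(q[0]-q[2])/(q[0]-2*q[1]+q[2]))
for v in (104,112,118,124,166,172,178):
    d=np.abs(np.diff(cv2.GaussianBlur(g[v-2:v+3].mean(0)[None].astype(np.float32),(0,0),1)[0])); 
    u=sub(d,267,282); l=sub(d,230,245); r=sub(d,260,268); print(v,round(u,1),'edge z93',K(u,v,93).round(2),'rail',((K(l,v,p[2]+17.6)+K(r,v,p[2]+17.6))/2).round(2))
for u in (285,300,315,330):
    d=np.abs(np.diff(cv2.GaussianBlur(g[:,u-3:u+4].mean(1)[None].astype(np.float32),(0,0),1)[0])); v=sub(d,80,96); print('panel end',u,round(v,1),K(u,v,93).round(2))
```

```text
104 271.0 edge z93 [141.57  83.5   18.46] rail [-17.61  73.88   0.66]
112 270.9 edge z93 [141.57  75.38  18.4 ] rail [-1.761e+01  7.007e+01  3.000e-02]
118 270.9 edge z93 [141.57  69.31  18.46] rail [-1.761e+01  6.722e+01  4.000e-02]
124 271.0 edge z93 [141.57  63.24  18.5 ] rail [-1.761e+01  6.437e+01  3.000e-02]
166 270.5 edge z93 [141.58  20.43  18.43] rail [-17.61  44.25   0.87]
172 270.5 edge z93 [141.58  14.2   18.48] rail [-17.6   41.33   0.85]
178 270.4 edge z93 [141.58   7.93  18.4 ] rail [-17.6   38.39  -1.4 ]
panel end 285 88.0 [141.57 100.11  32.48]
panel end 300 88.2 [141.57 100.34  47.69]
panel end 315 89.2 [141.57 100.04  63.13]
panel end 330 90.0 [141.58 100.06  78.9 ]
```

This agrees with the earlier measure: the panel edge gives the bore at z +0.45 mm, y +1.2 mm to go, and the yaw is parallel. Now I'll centre and lower in stages.

Request:
{"name": "apply_moves", "arguments": {
  "increments": [
    [1, 0, 1.2, 0.3, 0],
    [1, 6, 0, 0, 0],
    [1, 10, 0, 0, 0],
    [1, 10, 0, 0, 0],
    [1, 6, 0, 0, 0],
    [1, 0, 0, 0, 0],
    [1, 0, 0, 0, 0]
  ]
}}

```text
t: 16.0
eef_pos: [583.4, 245.1, 202.3]
tcp_rot: [-2.148, 1.571, -2.483]
ft_force: [0.1, 0.5, -2.2]
opening: 0.143
```

Request:
{"name": "apply_moves", "arguments": {
  "increments": [
    [1, 4, 0, 0, 0],
    [1, 5, 0, 0, 0],
    [1, 4, 0, 0, 0],
    [1, 4, 0, 0, 0]
  ]
}}

```text
t: 16.4
eef_pos: [583.3, 245.1, 185.0]
tcp_rot: [-1.968, 1.571, -2.304]
ft_force: [-0.3, -0.4, -3.0]
opening: 0.145
```

Request:
{"name": "apply_moves", "arguments": {
  "increments": [
    [1, 3, 0, 0, 0],
    [1, 1, 0, 0, 0],
    [1, 0, 0, 0, 0],
    [1, 0, 0, 0, 0],
    [1, 0, 0, 0, 0]
  ]
}}

```text
t: 16.9
eef_pos: [583.4, 245.2, 181.6]
tcp_rot: [0.372, 1.57, 0.036]
ft_force: [-0.1, -0.5, -1.5]
opening: 0.145
```

Run:
```python
from h import *
s,p,M=tool(); print(s['t'],p,s['ft_force'],s['moment'],s['opening'],np.arctan2(M[1,2],M[0,2]))
w=cam('wrist');sd=cam('side')
b=p-M[:,0]*(-92.4)
print('bore side px',proj(sd,p+M[:,0]*92.4))
u,v=proj(sd,p+M[:,0]*92.4); u,v=int(u),int(v)
grid(sd,(u-60,v-60,u+80,v+45),5.5,'s6.png',1.3)
g=w['pixels'].astype(float).sum(2)
K=lambda u,v,z: M.T@(onz(w,u,v,z)-p)
def sub(d,a,b):
    i=a+np.argmax(d[a:b]); q=d[i-1:i+2]; return i+.5+(.5*(q[0]-q[2])/(q[0]-2*q[1]+q[2]))
for v in (92,100,108,115):
    d=np.abs(np.diff(cv2.GaussianBlur(g[v-2:v+3].mean(0)[None].astype(np.float32),(0,0),1)[0])); u=sub(d,269,285); print(v,round(u,1),K(u,v,93).round(2))
for u in (290,305,320):
    d=np.abs(np.diff(cv2.GaussianBlur(g[:,u-3:u+4].mean(1)[None].astype(np.float32),(0,0),1)[0])); v=sub(d,55,96); print('panel end',u,round(v,1),K(u,v,93).round(2))
c=g[:,246:262].mean(1);print('rail end row',30+np.argmin(c[30:70]))
```

```text
16.9 [583.39069597 245.15406414 181.63956001] [-0.1256014  -0.52903148 -1.54308196] [-0.03645115 -0.08109693  0.00637947] 0.14522817793971468 -0.33594765588832376
bore side px (np.float64(160.3393947155708), np.float64(271.3592465384056))
92 274.8 [88.66 90.5  18.35]
100 274.7 [88.66 83.78 18.33]
108 274.9 [88.66 77.09 18.52]
115 275.0 [88.66 71.25 18.63]
panel end 290 83.4 [88.66 98.12 30.98]
panel end 305 83.7 [88.67 98.32 43.57]
panel end 320 84.7 [88.67 98.09 56.37]
rail end row 51
```

View pics/s6.png

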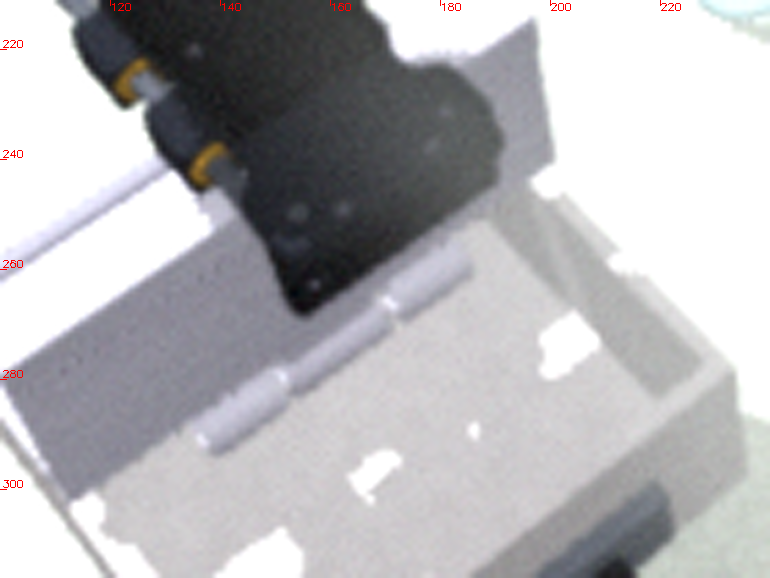

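The side view shows the leaf's knuckle between the two panel knuckles, with small gaps at crop (287,380) and (392,310). Next I'll measure the remaining offset from the lower knuckle edges in the side view.

Run:
```python
from h import *
from scipy.ndimage import map_coordinates as mc
s,p,M=tool(); cs=[cam('side') for _ in range(8)]; c=cs[0]; im=np.mean([k['pixels'].astype(float) for k in cs],0)
np.save('side6.npy',im)
b=p+M[:,0]*92.4+M[:,1]*-.8; up=-M[:,0]; ex=M[:,2]; ey=M[:,1]
# normal image dir of axis
P=lambda y,dx=0,dz=0: np.array(proj(c,b+y*ey+dx*ex+dz*up))
a=P(50)-P(-50); a/=np.linalg.norm(a); n=np.array([-a[1],a[0]])
if n[1]<0:n=-n
print('px/mm along',np.linalg.norm(P(50)-P(-50))/100,'n',n,'dx->n',(P(0,1)-P(0))@n,'dz->n',(P(0,0,1)-P(0))@n)
off=np.arange(-8,12,.25)
for y in (-46,-40,-34,-12,-8,-4,0,4,8,12,34,40,46):
    acc=0
    for yy in np.arange(y-3,y+3.1,1):
        q=P(yy)[None]+off[:,None]*n; acc=acc+np.stack([mc(im[...,k],[q[:,1],q[:,0]],order=1) for k in range(3)],1)
    acc/=7; ch=acc[:,2]-acc[:,0]; lum=acc.sum(1)
    i0=np.searchsorted(off,1.0); d=np.diff(ch)
    hi=ch[(off>0)&(off<3)].mean(); lo=ch[(off>9)].mean(); th=(hi+lo)/2
    k=i0+np.argmax(ch[i0:]<th); x=off[k-1]+.25*(ch[k-1]-th)/(ch[k-1]-ch[k]); print(y,'edge',round(x,2),'hi,lo',round(hi,1),round(lo,1))
ys=np.arange(-60,61,1.0)
pr=[mc(im.sum(2),[[ (P(y)+o*n)[1] for o in(1,2,3)],[(P(y)+o*n)[0] for o in(1,2,3)]],order=1).mean() for y in ys]
print(dict(zip(ys.astype(int).tolist(),np.round(pr).astype(int).tolist())))
```

```text
px/mm along 0.5341911906493678 n [0.58041375 0.81432173] dx->n -0.4521695091931296 dz->n -0.26136548824513317
-46 edge 5.25 hi,lo 9.5 0.2
-40 edge 5.42 hi,lo 10.6 -0.1
-34 edge 5.45 hi,lo 11.0 -0.2
-12 edge 5.32 hi,lo 10.8 -0.4
-8 edge 5.37 hi,lo 10.8 -0.5
-4 edge 5.39 hi,lo 10.8 -0.4
0 edge 5.41 hi,lo 11.0 -0.3
4 edge 5.41 hi,lo 10.5 -0.5
8 edge 5.39 hi,lo 10.3 -0.4
12 edge 5.31 hi,lo 10.7 -0.2
34 edge 5.74 hi,lo 10.9 -0.6
40 edge 5.56 hi,lo 11.6 -0.5
46 edge 5.58 hi,lo 11.6 -0.4
{-60: 478, -59: 480, -58: 480, -57: 479, -56: 478, -55: 474, -54: 469, -53: 467, -52: 467, -51: 465, -50: 464, -49: 465, -48: 463, -47: 462, -46: 462, -45: 461, -44: 460, -43: 460, -42: 459, -41: 458, -40: 458, -39: 459, -38: 459, -37: 457, -36: 457, -35: 457, -34: 457, -33: 455, -32: 455, -31: 455, -30: 454, -29: 453, -28: 452, -27: 451, -26: 451, -25: 456, -24: 467, -23: 483, -22: 507, -21: 516, -20: 504, -19: 469, -18: 445, -17: 440, -16: 442, -15: 444, -14: 446, -13: 447, -12: 445, -11: 444, -10: 444, -9: 444, -8: 441, -7: 442, -6: 443, -5: 442, -4: 441, -3: 442, -2: 441, -1: 439, 0: 439, 1: 438, 2: 438, 3: 440, 4: 440, 5: 439, 6: 437, 7: 436, 8: 434, 9: 434, 10: 435, 11: 435, 12: 434, 13: 433, 14: 432, 15: 429, 16: 429, 17: 430, 18: 430, 19: 432, 20: 434, 21: 438, 22: 452, 23: 473, 24: 477, 25: 468, 26: 461, 27: 462, 28: 464, 29: 464, 30: 464, 31: 462, 32: 462, 33: 462, 34: 461, 35: 461, 36: 460, 37: 459, 38: 459, 39: 460, 40: 459, 41: 458, 42: 456, 43: 455, 44: 456, 45: 456, 46: 454, 47: 453, 48: 454, 49: 452, 50: 451, 51: 452, 52: 451, 53: 450, 54: 453, 55: 468, 56: 499, 57: 517, 58: 502, 59: 487, 60: 477}
```

The leaf and panel knuckle edges agree to 0.12 px (about 0.3 mm). The leaf is about 0.5 mm too far along +y and 0.2 mm high, so I'll make a final trim.

Request:
{"name": "apply_moves", "arguments": {
  "increments": [
    [1, 0.2, -0.5, 0.1, 0],
    [1, 0, 0, 0, 0],
    [1, 0, 0, 0, 0],
    [1, 0, 0, 0, 0],
    [1, 0, 0, 0, 0],
    [1, 0, 0, 0, 0]
  ]
}}

```text
t: 18.0
eef_pos: [583.3, 244.6, 181.2]
tcp_rot: [-0.189, 1.571, -0.525]
ft_force: [-1.0, 0.4, -2.4]
opening: 0.145
```

Run:
```python
from h import *
P=[];F=[]
for i in range(8):
    w=cam('wrist'); s,p,M=tool(); P.append(p);F.append(s['ft_force'])
print(s['t'],np.mean(P,0),np.std(P,0),np.mean(F,0),s['opening'],np.arctan2(M[1,2],M[0,2]),np.abs(s['qvel']).max(),M[:,0])
grid(w,(80,0,400,230),2.4,'w7.png',1)
sd=cam('side');
```

```text
18.4 [583.23611297 244.62282331 181.22187557] [0.01141579 0.01267234 0.02111082] [ 0.15524089  0.318754   -1.96384769] 0.14284536900035225 -0.33598633135672606 0.0013547940100272864 [ 3.97734097e-05 -8.76896460e-05 -9.99999995e-01]
```

View pics/w7.png

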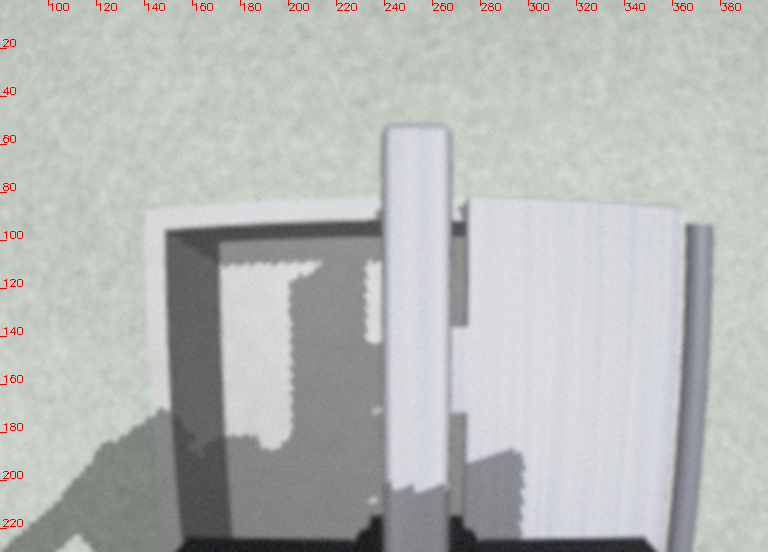

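The rail stays parallel to the panel edge and the panel is flat. The arm is still, and the force equals the leaf's weight only. Handing in.

```bash
python3 -c "
from h import *
print(env.job_done()); print(status.state()['t'])"
```

```text
the job is handed in; nothing more can be done
None
the job is handed in; nothing more can be done
```

The panel is shut and the leaf is held upright with its knuckle between the panel's two knuckles. I handed the job in at about 18.4 s of the 64 s allowed. `job_done()` gave no verdict.

- **Panel:** My first press caught the panel's end face with about 42 N on the fingertips. I backed off and pressed nearer the hinge, and it closed to its stop with about 30 N and the fingertip at z = 93 mm. The pictures afterwards show it flat.
- **Leaf:** I gripped the rail in the larger stand (opening 13.9 mm), lifted the leaf straight up and carried it over the beaker. I then lowered it between the knuckles and saw no sign of slip in the grip.
- **Alignment:**
  - **Height:** the leaf's bore is at z ≈ 88.8 mm; the panel's is at 89.
  - **Turn:** the yaw matches to under 0.01 rad.
  - **Across:** before a last 0.1–0.5 mm trim, the side view put the leaf within about 0.3 mm. The wrist view put it about 0.4 mm the other way, so I left it between the two.
  - **Along the hinge:** it is centred to about 0.5 mm, against 4 mm of clearance each side.
- **At hand-in:** the arm was still (joint speeds about 0.001 rad/s). The mean wrist force was about 2 N downward, the leaf's weight only, so it is not leaning on the chamber or the panel.
- **Not checked:** I did not re-measure the side view after the trim. I planned no contact with the beaker, jar or pin, but did not check their positions at the end.

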